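Wedge the sagging work rail up to level and hold it

ROBOT

A 6-joint arm with a two-finger parallel gripper is mounted at the origin on a cart in front of the work surface, level with it; the furniture and walls round the work are solid. World frame = base frame: x ahead of the robot, y to its left, z up, the work surface at z = 0. Lengths are in m, angles in degrees, forces in N, time in s.
With the tool pointing down it reaches from about 0.35 to 0.975 m from the base axis. Payload 17.4 kg.
Tool frame: the origin (TCP) lies on the centre line of the jaws, within the pads' length; the fingertips stand 25 mm ahead of it and the grasp point (between the pads) lies 6 mm ahead of it; z points along the fingers, y is the direction in which the jaws open and shut (so a half turn about z gives the same grasp; the last joint's range is limited). The gripper opens to 85 mm and grips with 20 to 120 N. Pads are 22 mm wide; open, the fingers measure 114 mm over their backs; the gripper's body (76 mm by 85 mm) begins 54 mm behind the grasp point. The pads swing forward as they close: fully open they stand 13 mm farther back than shut.
Start: joints at [71.803, 6.646, 82.598, -0, 90.757, -2.166], TCP at [0.186, 0.649, 0.256] pointing down, gripper open.
Joint ranges: [-162.19, 162.19], [-47.58, 125.68], [4.15, 143.07], [-65.23, 245.23], [0.69, 171.88], [-170.13, 170.13]. Speed limits (degrees/s): [108.29, 108.29, 127.2, 180, 180, 180].

INTERFACE

Orientations are given as [roll, pitch, yaw] about the fixed x, y, z axes, in that order (R = Rz(yaw) Ry(pitch) Rx(roll)).
In Python, from rig import robot gives the robot as it stands.
- The arm moves only by the shell command python3 -m jog 'ROWS' [FORCE]. ROWS is JSON, a list of rows, each a list of 7 numbers: the gripper command: -1 is shut, 1 is fully open, values between are in proportion, then the shift along the tool's x, y, z each as a share of 500 mm, from -1 to 1, then the turn, a rotation vector about the tool's x, y, z each as a share of 180 degrees, from -1 to 1. In form: [[fingers, tx, ty, tz, ax, ay, az], ...]. A call has exactly 10 rows; each row is the pose to reach, as a shift and turn from the pose commanded when the call began, along the tool's axes at that moment, turning the shorter way round; what a row does not reach only later rows make up. A row lasts 1/10 s, in which the tool goes at most 50 mm and 8.59 degrees, less where a joint would pass 70% of its speed; a pose out of reach is approached as far as the arm can. A call with a number of a shift or a turn outside -1 to 1 is refused whole. A call with a gripper value outside its range is refused whole. The fingers move at their own pace and stop on an object; FORCE is the grip in N (left out, the last holds). Time passes only in rows, so rows that repeat a pose let the fingers close, or fill a call up. It gives the time, the measured TCP pose, the force and the opening at its end, in the units of the state.
- robot.observe(): the state, without advancing time (a new reading comes with each control period).
- robot.snapshot(name): name is "scene" or "top"; returns a dict with "color" (384x512x3 uint8, red, green, blue), "K" (3x3 intrinsics, pixels), "k1" (the pictures are not rectified: a ray, as slopes to the right and down, at radius r is drawn at 1 + k1 r^2 times it, then the intrinsics apply), "rvec" (rotation vector, rad) and "tvec" (3), from world to camera coordinates, as OpenCV has them. Camera axes: x right, y down, z forward; pixel columns grow to the right and rows downward; lengths in m; the calibration is good to about 2 mm. A picture is of the moment at which its call begins. There is no depth.
- robot.hand_in(): hands the job in, once; it reports no verdict.
The state is a dict: "t": time; "joint_positions": joint angles; "joint_vel": joint speeds; "joint_torque": joint torques, N m; "ee_pos": TCP position; "tool_rot": TCP orientation; "force": force on the tool from outside, world axes, zero at the start; "ft_torque": the same for the moment, N m; "finger_gap": opening from 0.0 (shut) to 1.0 (fully open).
Only numpy, scipy, OpenCV 4.12 (cv2) and the standard library are available. Lean on these libraries where they do the work, as an engineer would, in place of code of your own. Each camera call takes 0.05 s, during which the arm holds its last target.

TASK

The aluminium work rail has slipped in its clamp post and its free end has sagged onto the rest. Stand the spirit level lengthwise on top of the rail, midway between the brackets, and let go; then push the wooden wedge, thin end first and flat on the bench, under the rail's clamp-post half from the robot's side until the rail just lifts off its rest and lies level. Finish holding the wedge there, so that a workmate can tighten the clamp bolt, with the level still standing on the rail; leave the spanner, tape measure and sanding block where they lie.

Things in the scene. Friction and masses are not known exactly. Their poses are not given: they have to be found in the camera images.
- stand: The two dark steel brackets, bolted to the bench as a unit. Origin on the bench top, midway between them under the rail's centre line. y runs along the rail to the pivot bracket (left), x square to it, away from the robot. Pivot bracket at y = +180 mm, cheeks 53 mm high; clamp post at y = -180 mm, slotted cheeks 80 mm high. Both: foot plates 104 (x) x 60 (y) x 5 mm, 57 mm wide over the bolt heads.
- rail: Aluminium square tube, 30 x 30 x 420 mm, hinged in the pivot bracket, free to swing up between the cheeks of the clamp post. Origin on the hinge, mid-section, 35 mm above the bench; y along the rail to the pivot end (tube from y = +32 to -388 mm), x along the hinge away from the robot, z square to the flat top (z = +15 mm; underside -15 mm). It weighs 0.6 to 1.1 kg and drops back if not held up.
- rail_top (a point): Point on the rail's flat top, on its centre line, midway between the brackets, 180 mm from the hinge; axes as the rail's. At the start the rail lies on a rubber rest in the clamp post, its free (right) end sagging 0.030 rad (1.7 degrees). When level, its top is 50 mm and its underside 20 mm above the bench all along. Bare bench for 300 mm between the foot plates.
- level: Short spirit level: silvery aluminium bar 180 mm long, 22 mm wide, 40 mm high, black end caps, yellow-green vial in the middle of its top, 0.24 kg. Lies right way up on its 22 mm wide foot. Origin at the centre of its underside; x along its length, z up. The bubble works: it moves to the higher end, 6 mm for 0.03 rad.
- wedge: Plain pale wooden wedge, 220 mm long, 36 mm wide, flat on the bench, 0.12 kg. Origin at the centre of its underside; x from the thick end (x = -110 mm, 32 mm thick) to the thin end (x = +110 mm, 5 mm thick), an even slope; z up. It is 20 mm thick at x = -12 mm. Its slope meets the rail's lower edge on the robot's side.
- wedge_grip (a point): Point inside the wedge, 25 mm from its thick end, 14 mm above its underside; axes as the wedge's. A good place to grip it across its 36 mm width from above, clear of the rail. Pushed square to the rail, 8 mm of travel lift the rail 1 mm; that takes about 5 to 15 N at 280 mm from the hinge, more nearer to the hinge. Friction keeps it from springing out.
- spanner: Steel combination spanner, 159 mm long, 8 mm thick, lying on the steel sheet to the right of the clamp post. Bystander. Origin at the centre of its underside.
- tape_measure: Pocket tape measure, 62 x 81 x 33 mm, on the steel sheet right of and before the rail. Bystander. Origin at the centre of its underside.
- sanding_block: Cork sanding block, 66 x 110 x 29 mm, behind the rail. Bystander. Origin at the centre of its underside.

How it is judged:
By the outcome, as a careful person would: the job done as asked, in the order asked, and still so for the second after the job is handed in, while the arm keeps its last pose, push and grip.
It also fails if it takes over 58 s, if anything falls off the work surface, if the arm or the gripper's body presses on something with over 40 N, if the wrist force passes 120 N, or if a joint passes its speed limit or range.

## Working session

There is one attempt and no reset: what is moved stays moved. The work goes in short steps, Python scripts to look and compute and a shell command to move; the robot and the scene stay as the last step left them, time stands still between calls to the robot, and variables do not carry over. Pictures are saved under pics/ and viewed, and the job is handed in when it is done.

```bash
ls; mkdir -p pics; python3 - <<'E'
from rig import robot
import cv2
print(robot.observe())
for n in ("scene","top"):
    s=robot.snapshot(n); cv2.imwrite(f"pics/{n}0.png",s["color"][:,:,::-1]); print(n,s["K"],s["k1"],s["rvec"],s["tvec"])
E
```

```text
pics
{'t': 0.0, 'joint_positions': array([ 7.18034844e+01,  6.67130604e+00,  8.26349642e+01,  2.92615064e-04,
        9.07565780e+01, -2.16580879e+00]), 'joint_vel': array([-0.07277171,  0.05659877, -0.01636998,  0.02290312, -0.05396108,
        0.0105059 ]), 'joint_torque': array([ 1.63382174e-03, -7.31993508e+01, -6.32490277e+01,  1.92299296e-05,
        6.15624333e-03,  7.29727140e-05]), 'ee_pos': array([0.18635948, 0.64859434, 0.2556038 ]), 'tool_rot': array([-1.79937208e+02, -2.66751395e-03,  1.63969295e+02]), 'force': array([-0.45964601, -0.16819254, -1.5330916 ]), 'ft_torque': array([-0.01902429, -0.04755056,  0.00583796]), 'finger_gap': 1.0000150188292598}
scene [[387.44371632   0.         260.86327179]
 [  0.         387.44371632 197.13904168]
 [  0.           0.           1.        ]] -0.01964972396544755 [ 2.27244431 -1.06081247  0.35033254] [-0.47987425  0.36864249  0.95403939]
top [[378.29747699   0.         252.46183596]
 [  0.         378.29747699 194.52899583]
 [  0.           0.           1.        ]] 0.032688500392113934 [ 2.19954953 -2.15504587  0.10655663] [-0.13475431  0.64694246  1.36304387]
```

View pics/scene0.png

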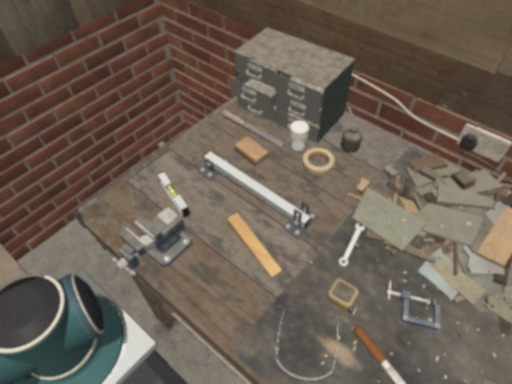

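View pics/top0.png

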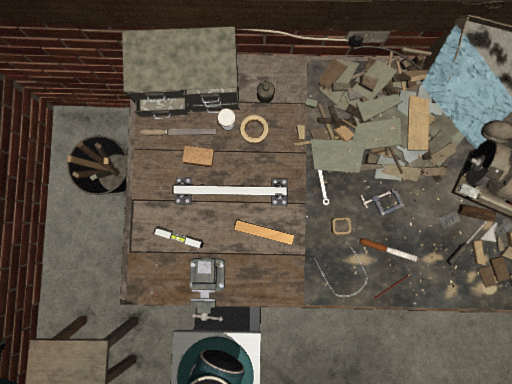

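The scene view shows the rail running from (207,158) to (310,218), the level around (173,193), and the wedge around (254,245). In the top view the rail is at (174..287,190), the level at (178,237) and the wedge at (264,232). A vise stands at about (207,275). Next I'll measure these.

```bash
cat > h.py <<'E'
import numpy as np, cv2
from rig import robot
def snap(n):
    s=robot.snapshot(n); s["R"]=cv2.Rodrigues(np.array(s["rvec"],float))[0]; s["t"]=np.array(s["tvec"],float).reshape(3); return s
def rays(s,px):
    px=np.asarray(px,float).reshape(-1,1,2); D=np.array([s["k1"],0,0,0,0.])
    u=cv2.undistortPoints(px,s["K"],D).reshape(-1,2)
    d=np.c_[u,np.ones(len(u))]@s["R"]; o=-s["R"].T@s["t"]; return o,d
def onz(s,px,z):
    o,d=rays(s,px); return o+d*((z-o[2])/d[:,2])[:,None]
def proj(s,P):
    return cv2.projectPoints(np.asarray(P,float).reshape(-1,3),np.array(s["rvec"],float),s["t"],s["K"],np.array([s["k1"],0,0,0,0.]))[0].reshape(-1,2)
def crop(s,x0,y0,x1,y1,f,name):
    c=s["color"][y0:y1,x0:x1,::-1]; cv2.imwrite(name,cv2.resize(c,None,fx=f,fy=f,interpolation=cv2.INTER_CUBIC))
E
python3 - <<'E'
from h import *
t=snap("top"); s=snap("scene")
crop(t,145,170,305,260,5,"pics/t1.png"); crop(s,145,140,325,290,4,"pics/s1.png")
for n,c in (("top",t),("scene",s)): print(n,-c["R"].T@c["t"])
E
```

```text
top [ 0.52199272 -0.11422707  1.4174123 ]
scene [ 0.0885836  -0.57121537  0.97068723]
```

View pics/t1.png

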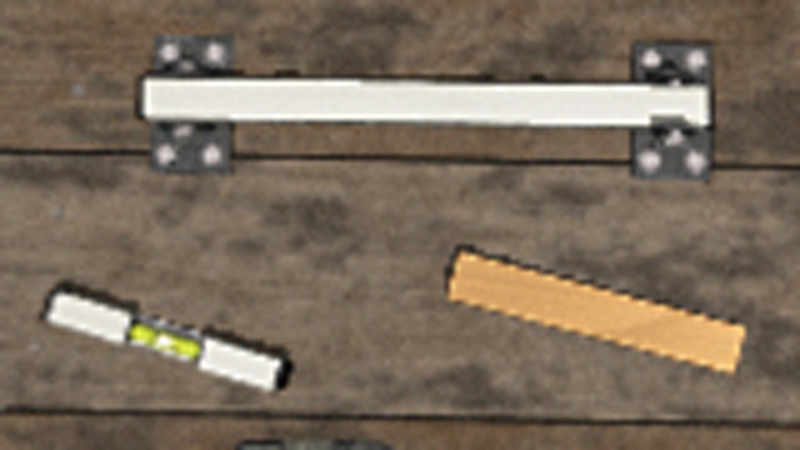

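View pics/s1.png

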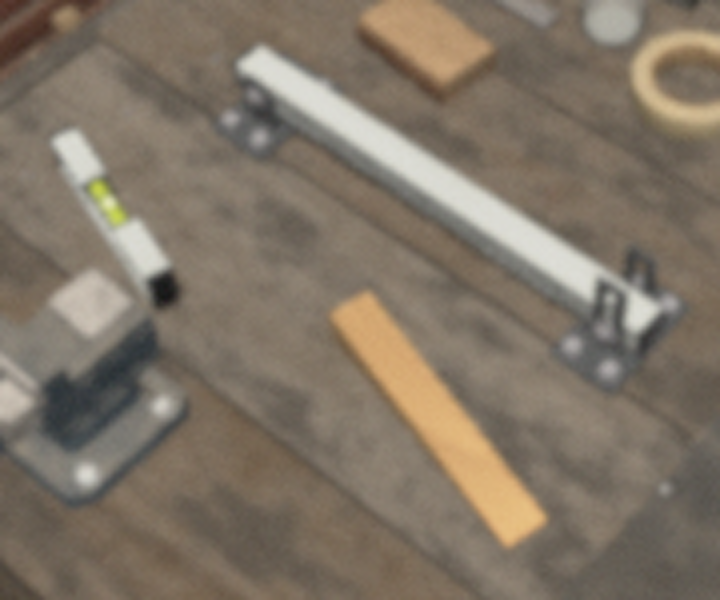

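```bash
cat >> h.py <<'E'
def tri(s1,p1,s2,p2):
    o1,d1=rays(s1,p1);o2,d2=rays(s2,p2); out=[]
    for a,b in zip(d1,d2):
        a=a/np.linalg.norm(a);b=b/np.linalg.norm(b)
        A=np.c_[a,-b]; x=np.linalg.lstsq(A,o2-o1,rcond=None)[0]
        q1=o1+a*x[0];q2=o2+b*x[1]; out.append(np.r_[(q1+q2)/2,np.linalg.norm(q1-q2)])
    return np.array(out)
def wmask(s):
    hsv=cv2.cvtColor(s["color"],cv2.COLOR_RGB2HSV); return cv2.inRange(hsv,(8,90,120),(25,255,255))
def rmask(s):
    hsv=cv2.cvtColor(s["color"],cv2.COLOR_RGB2HSV); return cv2.inRange(hsv,(0,0,150),(179,60,255))
def ymask(s):
    hsv=cv2.cvtColor(s["color"],cv2.COLOR_RGB2HSV); return cv2.inRange(hsv,(26,110,90),(45,255,255))
def comps(m,box,amin):
    x0,y0,x1,y1=box; z=np.zeros_like(m); z[y0:y1,x0:x1]=m[y0:y1,x0:x1]
    cs,_=cv2.findContours(z,cv2.RETR_EXTERNAL,cv2.CHAIN_APPROX_NONE)
    return [c for c in cs if cv2.contourArea(c)>=amin]
E
python3 - <<'E'
from h import *
np.set_printoptions(precision=4,suppress=True)
t=snap("top"); s=snap("scene")
for nm,c,box in (("top",t,(145,170,305,260)),("scene",s,(145,140,325,290))):
    for mn,m in (("w",wmask(c)),("r",rmask(c)),("y",ymask(c))):
        for k in comps(m,box,8):
            b=cv2.boxPoints(cv2.minAreaRect(k)); print(nm,mn,cv2.contourArea(k),b.round(1).tolist(),k.reshape(-1,2).mean(0))
E
```

```text
top w 530.5 [[233.6999969482422, 229.5], [236.3000030517578, 219.6999969482422], [293.8999938964844, 235.0], [291.20001220703125, 244.89999389648438]] [263.7557 232.1679]
top r 79.5 [[183.89999389648438, 243.39999389648438], [185.5, 237.3000030517578], [200.5, 241.39999389648438], [198.89999389648438, 247.5]] [192.2308 242.5385]
top r 81.0 [[154.39999389648438, 233.8000030517578], [156.39999389648438, 227.8000030517578], [170.8000030517578, 232.60000610351562], [168.8000030517578, 238.60000610351562]] [162.5    233.2632]
top r 762.5 [[174.0, 186.0], [286.0, 186.0], [286.0, 194.0], [174.0, 194.0]] [230.1857 189.9241]
top y 12.0 [[178.1999969482422, 239.39999389648438], [179.1999969482422, 236.39999389648438], [184.60000610351562, 238.1999969482422], [183.60000610351562, 241.1999969482422]] [181.5714 238.7143]
top y 9.5 [[170.39999389648438, 236.8000030517578], [171.3000030517578, 234.10000610351562], [177.0, 236.0], [176.10000610351562, 238.6999969482422]] [173.6667 236.2667]
scene w 935.5 [[225.0, 219.39999389648438], [235.8000030517578, 210.8000030517578], [282.5, 269.20001220703125
[... 610 characters left out ...]
 243.0], [183.0, 243.0]] [185.2667 241.    ]
scene r 79.0 [[145.0, 245.0], [145.0, 228.0], [153.0, 228.0], [153.0, 245.0]] [147.8421 236.7632]
scene r 200.0 [[156.0, 215.0], [167.0, 204.0], [178.0, 215.0], [167.0, 226.0]] [167.3261 215.1304]
scene r 280.5 [[154.60000610351562, 176.39999389648438], [163.39999389648438, 170.1999969482422], [188.39999389648438, 206.1999969482422], [179.60000610351562, 212.3000030517578]] [171.     191.6768]
scene r 961.5 [[202.0, 159.1999969482422], [208.39999389648438, 149.0], [313.6000061035156, 215.0], [307.20001220703125, 225.3000030517578]] [260.8755 188.7296]
scene r 88.5 [[292.0, 140.0], [303.0, 140.0], [303.0, 149.0], [292.0, 149.0]] [297.697  144.3333]
```

```bash
python3 - <<'E'
from h import *
t=snap("top"); s=snap("scene")
a=[(t,228,212,268,242),(t,262,222,302,252),(s,218,203,258,233),(s,254,252,294,282)]
ims=[cv2.resize(c["color"][y0:y1,x0:x1,::-1],None,fx=10,fy=10,interpolation=cv2.INTER_NEAREST) for c,x0,y0,x1,y1 in a]
cv2.imwrite("pics/w4.png",np.vstack([np.hstack(ims[:2]),np.hstack(ims[2:])]))
a=[(s,195,145,235,175),(s,285,195,325,225),(t,168,178,208,208),(t,255,178,295,208)]
ims=[cv2.resize(c["color"][y0:y1,x0:x1,::-1],None,fx=10,fy=10,interpolation=cv2.INTER_NEAREST) for c,x0,y0,x1,y1 in a]
cv2.imwrite("pics/r4.png",np.vstack([np.hstack(ims[:2]),np.hstack(ims[2:])]))
E
```

```text
(no output)
```

View pics/w4.png

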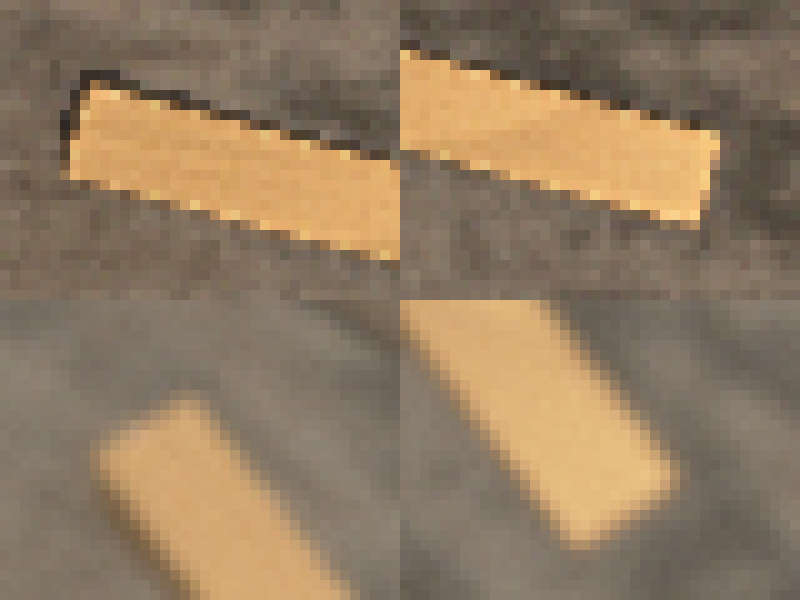

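View pics/r4.png

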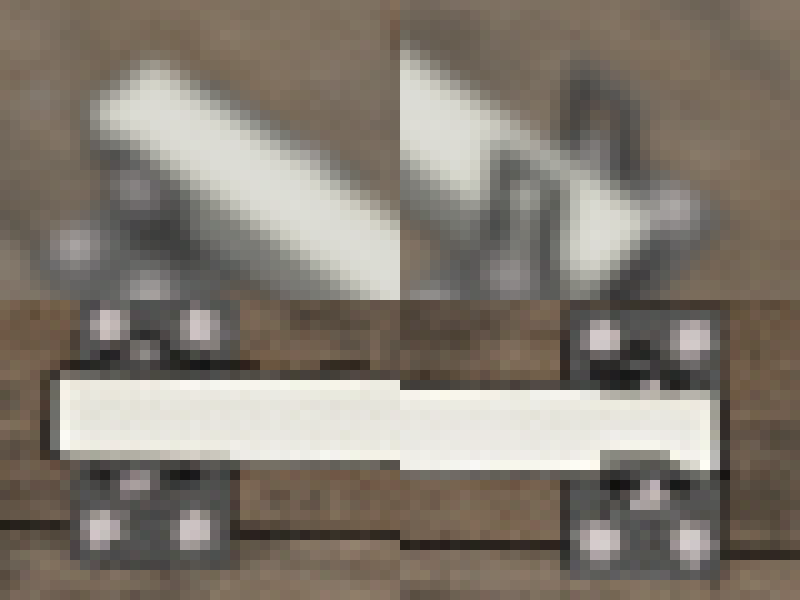

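```bash
python3 - <<'E'
from h import *
np.set_printoptions(precision=4,suppress=True)
t=snap("top"); s=snap("scene")
wt=[(236.0,219.5),(234,229.5),(293.5,234.3),(291.5,244.3)]; ws=[(237,212),(227,218),(281.5,269.5),(271,276.5)]
print("wedge tri (thick far,near; thin far,near)\n",tri(t,wt,s,ws))
a=np.vstack([onz(t,wt[:2],.032),onz(t,wt[2:],.005)]);print("top",a); 
b=np.vstack([onz(s,ws[:2],.032),onz(s,ws[2:],.005)]);print("sc",b)
rt=[(173.5,185.5),(173.5,193.5),(286.5,186.5),(286.5,194.3)]; rs=[(210,150.5),(203.5,155.5),(309.5,218),(301.5,222)]
print("rail\n",tri(t,rt,s,rs)); print(np.vstack([onz(t,rt[:2],.051),onz(t,rt[2:],.0384)]));print(np.vstack([onz(s,rs[:2],.051),onz(s,rs[2:],.0384)]))
# rail mask subpixel centre line in top
g=t["color"].astype(float).mean(2)
P=[]
for c in range(196,268):
    col=g[180:200,c]; w=np.clip(col-140,0,None); P.append((c,(w*np.arange(180,200)).sum()/w.sum()))
P=np.array(P); y=onz(t,P,.045); print(np.polyfit(y[:,1],y[:,0],1), np.ptp(y[:,0]-np.polyval(np.polyfit(y[:,1],y[:,0],1),y[:,1])))
# feet
f=[(175.5,None)]
print("plates y: left",onz(t,[(175.5,203),(190.5,203)],.005)[:,1],"right",onz(t,[(271.5,203),(286.5,203)],.005)[:,1])
# level
lt=comps(rmask(t),(145,220,210,255),30)
pts=np.vstack(lt); r=cv2.minAreaRect(pts); bt=cv2.boxPoints(r); print("level top",r, onz(t,bt,.04), onz(t,[r[0]],.04))
pts=np.vstack([c for c in comps(rmask(s),(150,165,195,214),30)]); r=cv2.minAreaRect(pts);print("sc",r,onz(s,cv2.boxPoints(r),.04))
yt=np.argwhere(ymask(t)[230:245,165:190])[:,::-1].mean(0)+[165,230]; ys=np.argwhere(ymask(s)[175:205,160:185])[:,::-1].mean(0)+[160,175]
print("vial",yt,ys,onz(t,[yt],.04),onz(s,[ys],.04),tri(t,[yt],s,[ys]))
E
```

```text
wedge tri (thick far,near; thin far,near)
 [[ 0.5569 -0.0635  0.0303  0.001 ]
 [ 0.5204 -0.0571  0.0333  0.0008]
 [ 0.5061 -0.2769 -0.0002  0.0018]
 [ 0.4691 -0.2694  0.0042  0.0018]]
top [[ 0.5565 -0.0632  0.032 ]
 [ 0.52   -0.0568  0.032 ]
 [ 0.5067 -0.277   0.005 ]
 [ 0.4698 -0.2699  0.005 ]]
sc [[ 0.5565 -0.0647  0.032 ]
 [ 0.5212 -0.0567  0.032 ]
 [ 0.5032 -0.2778  0.005 ]
 [ 0.4681 -0.269   0.005 ]]
rail
 [[ 0.6746  0.1642  0.0547  0.0012]
 [ 0.6449  0.1637  0.0549  0.0005]
 [ 0.6807 -0.245   0.0288  0.0042]
 [ 0.6485 -0.242   0.0416  0.0101]]
[[ 0.6746  0.1654  0.051 ]
 [ 0.6454  0.1643  0.051 ]
 [ 0.681  -0.2457  0.0384]
 [ 0.6522 -0.2461  0.0384]]
[[ 0.6774  0.1668  0.051 ]
 [ 0.6471  0.1669  0.051 ]
 [ 0.6731 -0.2469  0.0384]
 [ 0.6467 -0.2373  0.0384]]
[-0.0033  0.6629] 0.0011419279706901264
plates y: left [0.1648 0.109 ] right [-0.1935 -0.2497]
level top ((177.35549926757812, 237.86888122558594), (46.77294921875, 6.514414310455322), 17.447187423706055) [[0.4985 0.2304 0.04  ]
 [0.5209 0.2244 0.04  ]
 [0.4737 0.062  0.04  ]
 [0.4513 0.0683 0.04  ]] [[0.4861 0.1463 0.04  ]]
sc ((172.55148315429688, 192.40402221679688), (41.36327362060547, 28.205917358398438), 88.45184326171875) [[0.5066 0.2368 0.04  ]
 [0.5674 0.1683 0.04  ]
 [0.4558 0.0435 0.04  ]
 [0.4    0.1064 0.04  ]]
vial [177.7368 237.6053] [171.4  189.56] [[0.487  0.1449 0.04  ]] [[0.4855 0.1474 0.04  ]] [[0.486  0.1456 0.0411 0.0027]]
```

```bash
cat >> h.py <<'E'
from scipy.spatial.transform import Rotation as Ro
def go(p,yaw,roll=180.,pitch=0.):
    o=robot.observe(); R=Ro.from_euler('xyz',o["tool_rot"],degrees=True); T=Ro.from_euler('xyz',[roll,pitch,yaw],degrees=True)
    d=R.inv().apply(np.array(p)-o["ee_pos"]); r=(R.inv()*T).as_rotvec(degrees=True)
    print("t",round(o["t"],2),"shift",(d/.5).round(4).tolist(),"turn",(r/180).round(4).tolist(),"mm",(d*1e3).round(1),"deg",r.round(1))
E
python3 - <<'E'
from h import *
t=snap("top")
print("vise",onz(t,[(190,257),(227,257)],.1),onz(t,[(190,257),(227,257)],.0))
print("tape",onz(t,[(342,226)],.03))
go([.486,.146,.15],73.8)
E
```

```text
vise [[ 0.42323414  0.08904305  0.1       ]
 [ 0.4255664  -0.0379099   0.1       ]] [[ 0.41573773  0.10447255  0.        ]
 [ 0.41824703 -0.03211694  0.        ]]
tape [[ 0.54091644 -0.45091966  0.03      ]]
t 0.55 shift [-0.8536, -0.801, 0.2126] turn [0.0, -0.0, 0.5009] mm [-426.8 -400.5  106.3] deg [ 0.  -0.  90.2]
```

```bash
python3 -m jog '[[1,-0.85,-0.80,0.10,0,0,0.5],[1,-0.85,-0.80,0.10,0,0,0.5],[1,-0.85,-0.80,0.10,0,0,0.5],[1,-0.85,-0.80,0.10,0,0,0.5],[1,-0.85,-0.80,0.10,0,0,0.5],[1,-0.85,-0.80,0.10,0,0,0.5],[1,-0.85,-0.80,0.10,0,0,0.5],[1,-0.85,-0.80,0.10,0,0,0.5],[1,-0.85,-0.80,0.10,0,0,0.5],[1,-0.85,-0.80,0.10,0,0,0.5]]' 40; python3 -c "
from h import *
go([.486,.146,.15],73.8)"
```

```text
t: 1.55
ee_pos: [0.4414, 0.2185, 0.2139]
tool_rot: [180.0, -0.0, 77.7]
force: [0.9, 1.5, 0.2]
finger_gap: 1.0
t 1.55 shift [-0.1227, 0.118, 0.1277] turn [0.0002, -0.0002, 0.0215] mm [-61.4  59.   63.9] deg [ 0.  -0.   3.9]
```

```bash
python3 -m jog '[[1,-0.12,0.118,0.14,0,0,0.02],[1,-0.12,0.118,0.14,0,0,0.02],[1,-0.12,0.118,0.14,0,0,0.02],[1,-0.12,0.118,0.14,0,0,0.02],[1,-0.12,0.118,0.14,0,0,0.02],[1,-0.12,0.118,0.14,0,0,0.02],[1,-0.12,0.118,0.14,0,0,0.02],[1,-0.12,0.118,0.14,0,0,0.02],[1,-0.12,0.118,0.14,0,0,0.02],[1,-0.12,0.118,0.14,0,0,0.02]]'; python3 -c "
from h import *
go([.486,.146,.038],73.8)
crop(snap('scene'),100,90,300,240,4,'pics/s2.png')"
```

```text
t: 2.55
ee_pos: [0.486, 0.1497, 0.1438]
tool_rot: [180.0, -0.0, 74.4]
force: [0.0, -0.8, 0.2]
finger_gap: 1.002
t 2.55 shift [-0.0071, 0.0019, 0.2115] turn [0.0, -0.0, 0.0036] mm [ -3.5   1.  105.8] deg [ 0.  -0.   0.6]
```

View pics/s2.png

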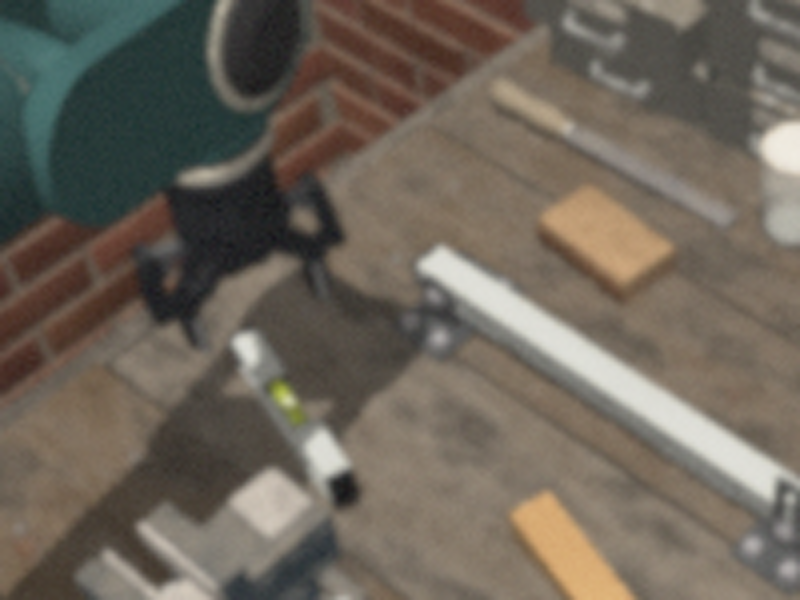

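The open gripper is above the level, its fingers at crop (190,330) and (318,280) on either side of it. The path down is clear, so I'm descending and closing.

```bash
python3 -m jog '[[1,-0.006,0.002,0.05,0,0,0.003],[1,-0.006,0.002,0.1,0,0,0.003],[1,-0.006,0.002,0.15,0,0,0.003],[1,-0.006,0.002,0.19,0,0,0.003],[1,-0.006,0.002,0.21,0,0,0.003],[1,-0.006,0.002,0.212,0,0,0.003],[1,-0.006,0.002,0.212,0,0,0.003],[-1,-0.006,0.002,0.212,0,0,0.003],[-1,-0.006,0.002,0.212,0,0,0.003],[-1,-0.006,0.002,0.212,0,0,0.003]]' 40;  python3 -m jog '[[-1,0,0,0,0,0,0],[-1,0,0,0,0,0,0],[-1,0,0,0,0,0,0],[-1,0,0,0,0,0,0],[-1,0,0,0,0,0,0],[-1,0,0,0,0,0,0],[-1,0,0,0,0,0,0],[-1,0,0,0,0,0,0],[-1,0,0,0,0,0,0],[-1,0,0,0,0,0,0]]' 40; python3 -c "
from h import *
go([.663,-.043,.14],90.2)"
```

```text
t: 3.6
ee_pos: [0.4865, 0.1464, 0.0383]
tool_rot: [180.0, -0.0, 73.9]
force: [-0.4, 0.8, -0.7]
finger_gap: 0.514
t: 4.6
ee_pos: [0.4863, 0.1464, 0.038]
tool_rot: [180.0, -0.0, 73.9]
force: [-1.8, 0.2, 5.8]
finger_gap: 0.252
t 4.6 shift [-0.2658, 0.4447, -0.204] turn [0.0001, -0.0, -0.0906] mm [-132.9  222.3 -102. ] deg [  0.   -0.  -16.3]
```

```bash
python3 -m jog '[[-1,0,0,-0.08,0,0,0],[-1,0,0,-0.16,0,0,0],[-1,-0.03,0.05,-0.204,0,0,-0.01],[-1,-0.08,0.13,-0.204,0,0,-0.03],[-1,-0.13,0.21,-0.204,0,0,-0.05],[-1,-0.18,0.3,-0.204,0,0,-0.07],[-1,-0.23,0.38,-0.204,0,0,-0.09],[-1,-0.266,0.445,-0.204,0,0,-0.0906],[-1,-0.266,0.445,-0.204,0,0,-0.0906],[-1,-0.266,0.445,-0.204,0,0,-0.0906]]'; python3 -m jog '[[-1,0,0,0,0,0,0],[-1,0,0,0,0,0,0],[-1,0,0,0,0,0,0],[-1,0,0,0,0,0,0],[-1,0,0,0,0,0,0],[-1,0,0,0,0,0,0],[-1,0,0,0,0,0,0],[-1,0,0,0,0,0,0],[-1,0,0,0,0,0,0],[-1,0,0,0,0,0,0]]'; python3 -c "
from h import *
go([.663,-.043,.09],90.2)
crop(snap('scene'),160,100,340,235,4,'pics/s3.png');crop(snap('top'),145,150,305,260,5,'pics/t3.png')"
```

```text
t: 5.6
ee_pos: [0.6629, -0.0437, 0.1385]
tool_rot: [-179.9, -0.0, 90.1]
force: [0.2, 0.4, -1.5]
finger_gap: 0.251
t: 6.6
ee_pos: [0.6631, -0.0432, 0.1396]
tool_rot: [-180.0, 0.0, 90.2]
force: [-0.5, -0.3, -2.0]
finger_gap: 0.252
t 6.6 shift [0.0005, -0.0001, 0.0992] turn [-0.0, 0.0, -0.0001] mm [ 0.2 -0.1 49.6] deg [-0.  0. -0.]
```

View pics/s3.png

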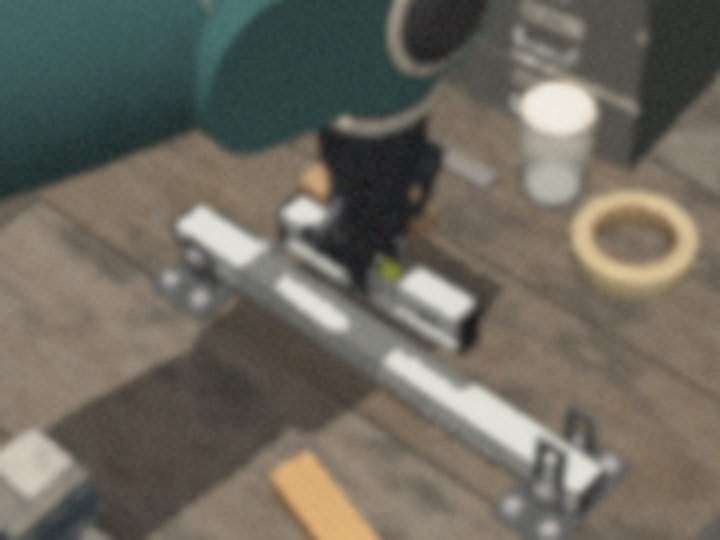

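View pics/t3.png

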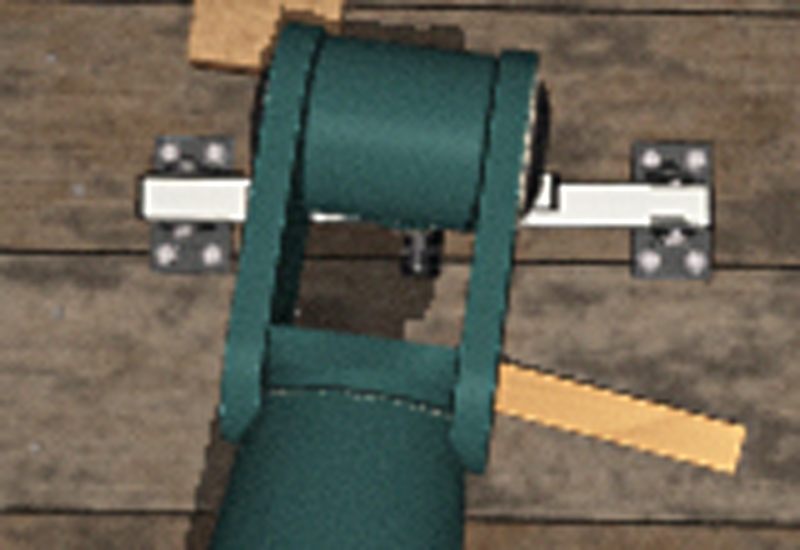

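```bash
python3 -m jog '[[-1,0,0,0.03,0,0.0095,0],[-1,0,0,0.06,0,0.0095,0],[-1,0,0,0.08,0,0.0095,0],[-1,0,0,0.1,0,0.0095,0],[-1,0,0,0.104,0,0.0095,0],[-1,0,0,0.107,0,0.0095,0],[-1,0,0,0.108,0,0.0095,0],[-1,0,0,0.109,0,0.0095,0],[-1,0,0,0.109,0,0.0095,0],[-1,0,0,0.109,0,0.0095,0]]'; python3 -c "
from h import *
s=snap('scene')
print(proj(s,[[.652,-.133,.047],[.674,-.133,.087],[.652,-.133,.087]]))
crop(s,220,120,320,195,8,'pics/s4.png')"
```

```text
t: 7.7
ee_pos: [0.6632, -0.0432, 0.0854]
tool_rot: [180.0, -1.7, 90.2]
force: [-0.6, 0.6, -2.2]
finger_gap: 0.251
[[274.82657629 201.00166876]
 [279.70265456 188.1933972 ]
 [275.02432121 192.65567413]]
```

View pics/s4.png

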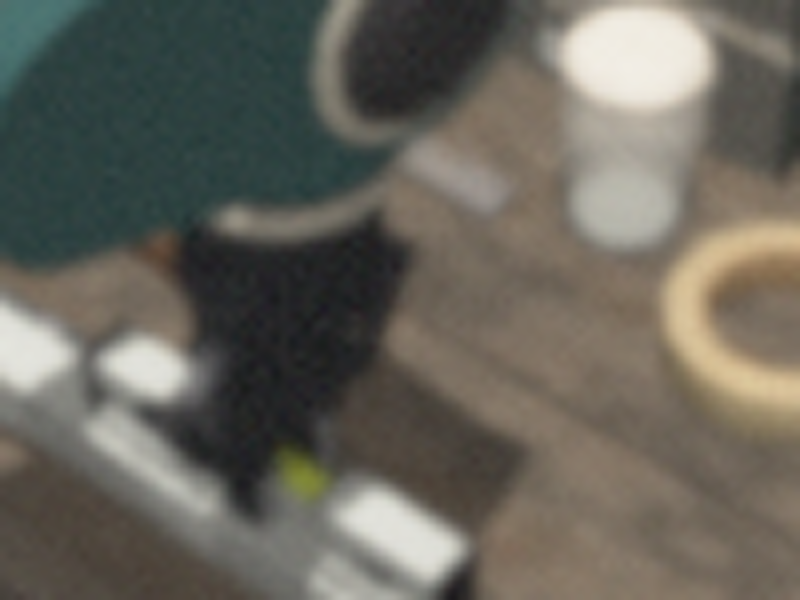

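The level sits over the rail as predicted: its far right top corner is at crop (475,545), and (481,549) was predicted. I'll lower it the last few millimetres.

```bash
python3 -m jog '[[-1,0,0,0.001,0,0,0],[-1,0,0,0.002,0,0,0],[-1,0,0,0.003,0,0,0],[-1,0,0,0.004,0,0,0],[-1,0,0,0.004,0,0,0],[-1,0,0,0.005,0,0,0],[-1,0,0,0.005,0,0,0],[-1,0,0,0.005,0,0,0],[-1,0,0,0.005,0,0,0],[-1,0,0,0.005,0,0,0]]'
```

```text
t: 8.75
ee_pos: [0.6631, -0.0432, 0.0827]
tool_rot: [180.0, -1.7, 90.2]
force: [0.7, -0.4, -2.0]
finger_gap: 0.249
```

```bash
python3 -m jog '[[-1,0,0,0.001,0,0,0],[-1,0,0,0.001,0,0,0],[-1,0,0,0.001,0,0,0],[-1,0,0,0.002,0,0,0],[-1,0,0,0.002,0,0,0],[-1,0,0,0.002,0,0,0],[-1,0,0,0.002,0,0,0],[-1,0,0,0.002,0,0,0],[-1,0,0,0.002,0,0,0],[-1,0,0,0.002,0,0,0]]'
```

```text
t: 9.75
ee_pos: [0.6631, -0.0431, 0.0824]
tool_rot: [180.0, -1.7, 90.2]
force: [-6.2, 0.5, 9.2]
finger_gap: 0.249
```

```bash
python3 -m jog '[[-0.4,0,0,-0.001,0,0,0],[-0.3,0,0,-0.001,0,0,0],[-0.2,0,0,-0.001,0,0,0],[-0.1,0,0,-0.001,0,0,0],[0.0,0,0,-0.001,0,0,0],[0.1,0,0,-0.001,0,0,0],[0.2,0,0,-0.001,0,0,0],[0.2,0,0,-0.02,0,0,0],[0.2,0,0,-0.05,0,0,0],[0.2,0,0,-0.1,0,0,0]]'; python3 -c "
from h import *
go([.50,-.09,.20],76.8)
s=snap('scene')
crop(s,220,120,320,195,8,'pics/s5.png')"
```

```text
t: 10.75
ee_pos: [0.6627, -0.0446, 0.1321]
tool_rot: [-179.9, -1.7, 90.2]
force: [-0.2, -0.2, 0.3]
finger_gap: 0.598
t 10.75 shift [-0.0856, -0.3258, -0.138] turn [-0.0016, -0.0094, 0.0744] mm [ -42.8 -162.9  -69. ] deg [-0.3 -1.7 13.4]
```

View pics/s5.png

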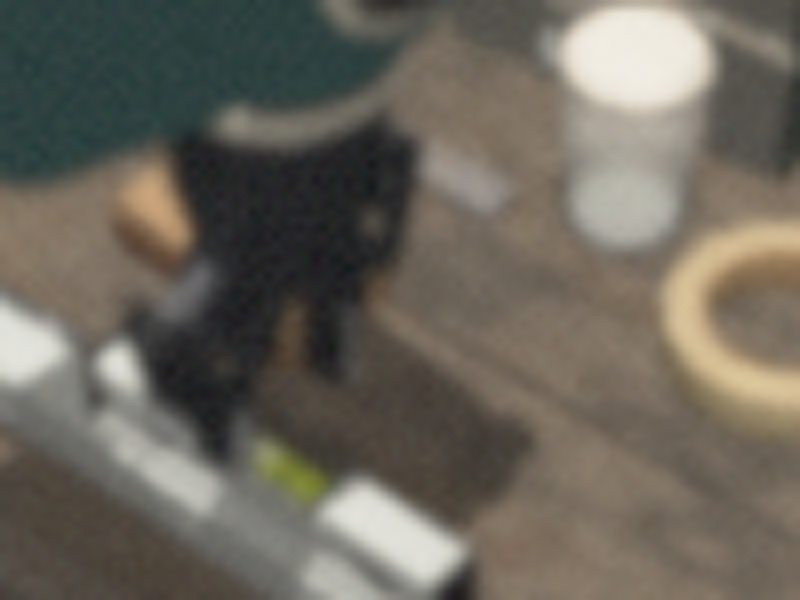

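The level stands on the rail after release, with its right end at crop (470,560). The fingers are clear above it. Next I'm moving over the wedge's grip point.

```bash
python3 -c "
from h import *
go([.533,-.084,.16],76.8)"; python3 -m jog '[[0.2,0,0,-0.06,0,0,0],[0.2,0,-0.06,-0.06,0,-0.0094,0],[0.3,-0.02,-0.15,-0.06,-0.0016,-0.0094,0.02],[0.4,-0.04,-0.2,-0.06,-0.0016,-0.0094,0.04],[0.6,-0.06,-0.24,-0.06,-0.0016,-0.0094,0.06],[0.7,-0.074,-0.26,-0.06,-0.0016,-0.0094,0.0744],[0.7,-0.074,-0.26,-0.06,-0.0016,-0.0094,0.0744],[0.7,-0.074,-0.26,-0.06,-0.0016,-0.0094,0.0744],[0.7,-0.074,-0.26,-0.06,-0.0016,-0.0094,0.0744],[0.7,-0.074,-0.26,-0.06,-0.0016,-0.0094,0.0744]]'; python3 -c "
from h import *
go([.533,-.084,.020],76.8)"
```

```text
t 10.8 shift [-0.076, -0.2627, -0.0474] turn [0.0005, -0.0094, 0.0744] mm [ -38.  -131.4  -23.7] deg [ 0.1 -1.7 13.4]
t: 11.8
ee_pos: [0.5337, -0.0826, 0.1604]
tool_rot: [179.9, -0.0, 76.9]
force: [-0.1, -0.6, 0.0]
finger_gap: 0.851
t 11.8 shift [-0.0031, -0.0011, 0.2807] turn [0.0004, -0.0001, 0.0003] mm [ -1.5  -0.6 140.4] deg [ 0.1 -0.   0.1]
```

```bash
python3 -m jog '[[0.7,-0.003,-0.001,0.07,0,0,0],[0.7,-0.003,-0.001,0.14,0,0,0],[0.7,-0.003,-0.001,0.2,0,0,0],[0.7,-0.003,-0.001,0.24,0,0,0],[0.7,-0.003,-0.001,0.26,0,0,0],[0.7,-0.003,-0.001,0.266,0,0,0],[0.5,-0.003,-0.001,0.266,0,0,0],[0.2,-0.003,-0.001,0.266,0,0,0],[0,-0.003,-0.001,0.266,0,0,0],[-1,-0.003,-0.001,0.266,0,0,0]]' 60;  python3 -m jog '[[-1,0,0,0,0,0,0],[-1,0,0,0,0,0,0],[-1,0,0,0,0,0,0],[-1,0,0,0,0,0,0],[-1,0,0,0,0,0,0],[-1,0,0,0,0,0,0],[-1,0,0,0,0,0,0],[-1,0,0,0,0,0,0],[-1,0,0,0,0,0,0],[-1,0,0,0,0,0,0]]' 60; python3 -c "
from h import *
s=snap('scene')
crop(s,200,120,320,285,4,'pics/s6.png')
go([.42,-.143,.085],180)"
```

```text
t: 12.8
ee_pos: [0.5332, -0.0844, 0.0287]
tool_rot: [179.8, -0.0, 76.8]
force: [-1.4, 0.6, 0.2]
finger_gap: 0.41
t: 13.8
ee_pos: [0.5332, -0.0844, 0.0286]
tool_rot: [179.8, -0.0, 76.8]
force: [0.4, 0.8, 6.8]
finger_gap: 0.411
t 13.85 shift [-0.1658, -0.1933, -0.1134] turn [0.0009, 0.0009, -0.5733] mm [-82.9 -96.7 -56.7] deg [   0.2    0.2 -103.2]
```

View pics/s6.png

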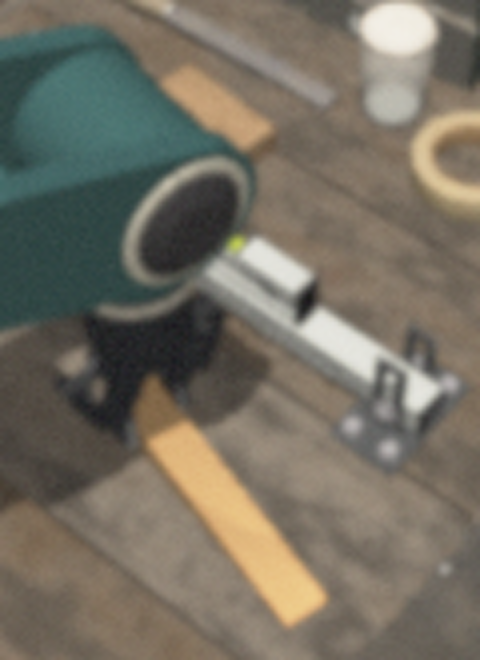

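The grip gap is 0.411, about 35 mm across the wedge. The level stands on the rail at crop (280,270), well seated. I'm lifting the wedge and turning it square to the rail.

```bash
python3 -m jog '[[-1,0,0,-0.06,0,0,0],[-1,0,0,-0.113,0,0,0],[-1,-0.03,-0.04,-0.113,0.001,0.001,-0.03],[-1,-0.08,-0.1,-0.113,0.001,0.001,-0.07],[-1,-0.12,-0.15,-0.113,0.001,0.001,-0.11],[-1,-0.166,-0.193,-0.113,0.001,0.001,-0.15],[-1,-0.166,-0.193,-0.113,0.001,0.001,-0.19],[-1,-0.166,-0.193,-0.113,0.001,0.001,-0.23],[-1,-0.166,-0.193,-0.113,0.001,0.001,-0.27],[-1,-0.166,-0.193,-0.113,0.001,0.001,-0.31]]'; python3 -c "
from h import *
go([.42,-.143,.085],180)"
```

```text
t: 14.85
ee_pos: [0.4195, -0.1431, 0.084]
tool_rot: [180.0, -0.2, 132.9]
force: [-0.4, 0.2, -1.4]
finger_gap: 0.411
t 14.85 shift [-0.0006, 0.0009, -0.0019] turn [0.0004, -0.0008, -0.2618] mm [-0.3  0.5 -1. ] deg [  0.1  -0.1 -47.1]
```

```bash
python3 -m jog '[[-1,0,0,0,0,0,-0.04],[-1,0,0,0,0,0,-0.08],[-1,0,0,0,0,0,-0.12],[-1,0,0,0,0,0,-0.16],[-1,0,0,0,0,0,-0.2],[-1,0,0,0,0,0,-0.23],[-1,0,0,0,0,-0.001,-0.25],[-1,0,0,0,0,-0.001,-0.2625],[-1,0,0,0,0,-0.001,-0.2625],[-1,0,0,0,0,-0.001,-0.2625]]'; python3 -c "
from h import *
go([.43,-.143,.0286],180.2)
s=snap('top');crop(s,145,150,305,270,5,'pics/t7.png')
s=snap('scene');crop(s,200,140,340,285,5,'pics/s7.png')"
```

```text
t: 15.85
ee_pos: [0.4195, -0.143, 0.0839]
tool_rot: [179.9, 0.0, 179.8]
force: [-0.3, 0.1, -1.0]
finger_gap: 0.407
t 15.85 shift [-0.0208, 0.0, 0.1106] turn [0.0003, 0.0002, -0.0024] mm [-10.4   0.   55.3] deg [ 0.1  0.  -0.4]
```

View pics/t7.png

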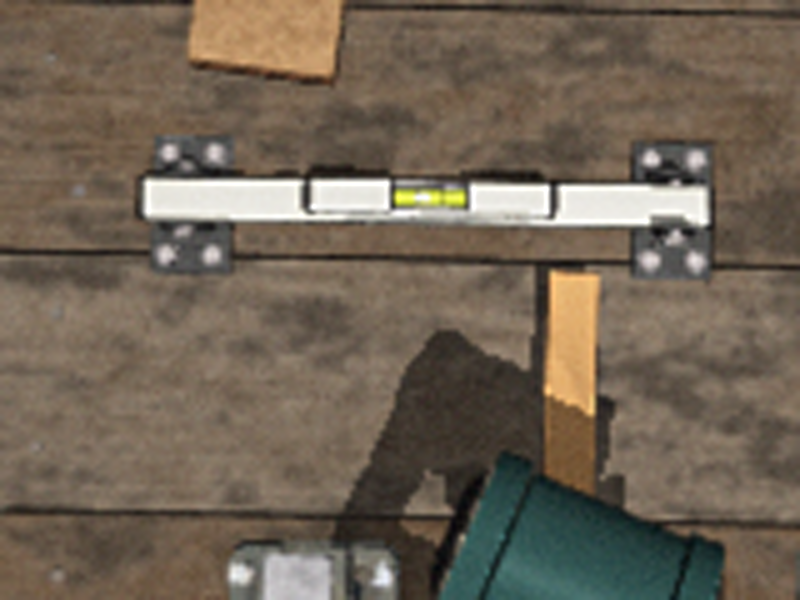

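View pics/s7.png

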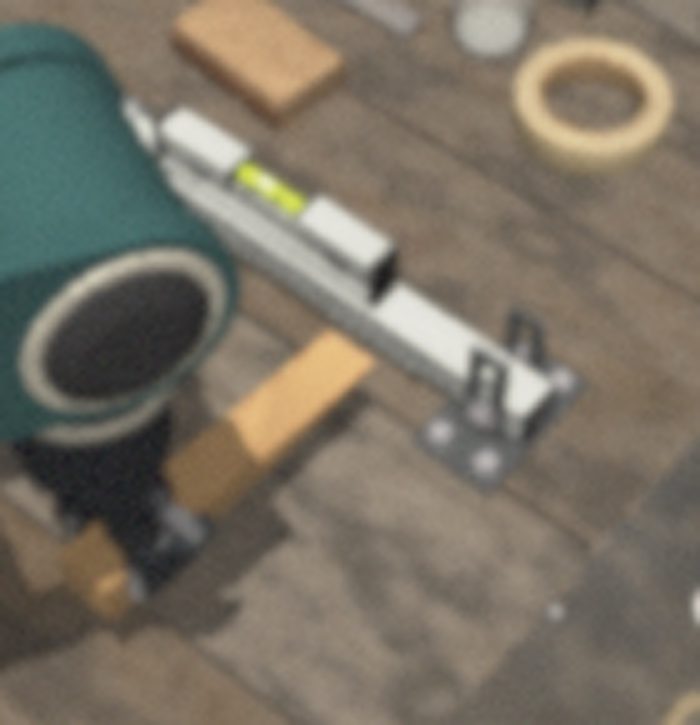

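The wedge is square to the rail in the top view, with its thin end at crop (575,270). The level is centred on the rail. Now I'm lowering the wedge onto the bench.

```bash
python3 -m jog '[[-1,-0.01,0,0.03,0,0,-0.0024],[-1,-0.02,0,0.06,0,0,-0.0024],[-1,-0.02,0,0.085,0,0,-0.0024],[-1,-0.02,0,0.1,0,0,-0.0024],[-1,-0.02,0,0.106,0,0,-0.0024],[-1,-0.02,0,0.108,0,0,-0.0024],[-1,-0.02,0,0.109,0,0,-0.0024],[-1,-0.02,0,0.11,0,0,-0.0024],[-1,-0.02,0,0.11,0,0,-0.0024],[-1,-0.02,0,0.11,0,0,-0.0024]]'; python3 - <<'E'
from h import *
np.set_printoptions(precision=4,suppress=True)
o=robot.observe(); print(o["ee_pos"],o["force"],o["ft_torque"])
t=snap('top');s=snap('scene')
crop(t,220,180,300,240,8,'pics/t8.png');crop(s,215,180,295,240,8,'pics/s8.png')
E
```

```text
t: 16.95
ee_pos: [0.4297, -0.143, 0.0291]
tool_rot: [180.0, 0.1, -179.7]
force: [0.4, -0.3, -1.3]
finger_gap: 0.407
[ 0.4297 -0.143   0.0291] [ 0.3792 -0.3051 -1.3336] [ 0.0338  0.0738 -0.0124]
```

View pics/t8.png

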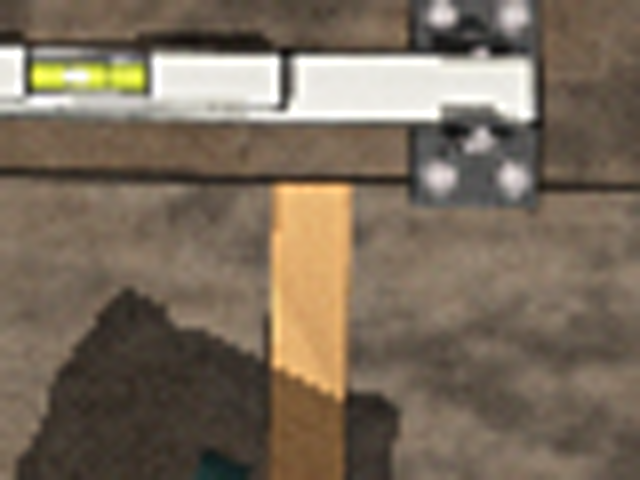

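View pics/s8.png

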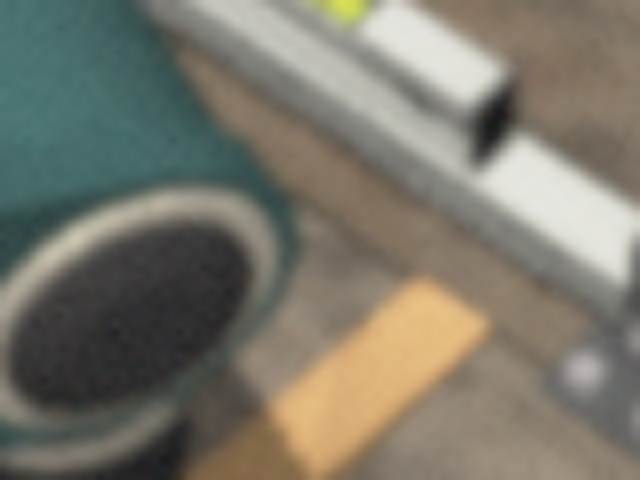

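```bash
python3 - <<'E'
from h import *
np.set_printoptions(precision=4,suppress=True)
t=snap('top');s=snap('scene')
a=[(253.5,202.4),(263.5,202.4)];b=[(267.6,213.9),(276.1,219.8)]
print(onz(t,a,.005),onz(s,b,.005),tri(t,a,s,b))
E
python3 -m jog '[[-1,0,0,0.0005,0,0,0.0012],[-1,0,0,0.001,0,0,0.0012],[-1,0,0,0.0015,0,0,0.0012],[-1,0,0,0.0015,0,0,0.0012],[-1,0,0,0.0015,0,0,0.0012],[-1,0,0,0.0015,0,0,0.0012],[-1,0,0,0.0015,0,0,0.0012],[-1,0,0,0.0015,0,0,0.0012],[-1,0,0,0.0015,0,0,0.0012],[-1,0,0,0.0015,0,0,0.0012]]'
```

```text
[[ 0.6224 -0.1261  0.005 ]
 [ 0.6232 -0.1635  0.005 ]] [[ 0.6246 -0.1274  0.005 ]
 [ 0.6241 -0.1613  0.005 ]] [[ 0.6232 -0.127   0.0059  0.0025]
 [ 0.6226 -0.1631  0.0083  0.001 ]]
t: 18.15
ee_pos: [0.4297, -0.143, 0.0287]
tool_rot: [179.9, 0.0, -179.9]
force: [-6.1, 1.6, 9.5]
finger_gap: 0.407
```

The wedge is on the bench: contact force is 9.5 N and its thin edge is at x≈0.623, as predicted. Now I'm advancing it toward the rail.

```bash
python3 -m jog '[[-1,-0.01,0,-0.0005,0,0,0],[-1,-0.025,0,-0.0005,0,0,0],[-1,-0.04,0,-0.0005,0,0,0],[-1,-0.055,0,-0.0005,0,0,0],[-1,-0.07,0,-0.0005,0,0,0],[-1,-0.085,0,-0.0005,0,0,0],[-1,-0.1,0,-0.0005,0,0,0],[-1,-0.115,0,-0.0005,0,0,0],[-1,-0.13,0,-0.0005,0,0,0],[-1,-0.14,0,-0.0005,0,0,0]]' 90; python3 -m jog '[[-1,-0.008,0,0,0,0,0],[-1,-0.016,0,0,0,0,0],[-1,-0.024,0,0,0,0,0],[-1,-0.032,0,0,0,0,0],[-1,-0.04,0,0,0,0,0],[-1,-0.048,0,0,0,0,0],[-1,-0.056,0,0,0,0,0],[-1,-0.064,0,0,0,0,0],[-1,-0.072,0,0,0,0,0],[-1,-0.08,0,0,0,0,0]]'; python3 - <<'E'
from h import *
s=snap('scene');crop(s,200,140,340,240,5,'pics/s9.png')
E
```

```text
t: 19.15
ee_pos: [0.5, -0.143, 0.0287]
tool_rot: [180.0, 0.0, -179.9]
force: [-7.9, 1.2, 9.1]
finger_gap: 0.404
t: 20.15
ee_pos: [0.5384, -0.143, 0.0287]
tool_rot: [179.9, -0.2, -179.9]
force: [-24.3, 0.4, 20.1]
finger_gap: 0.407
```

View pics/s9.png

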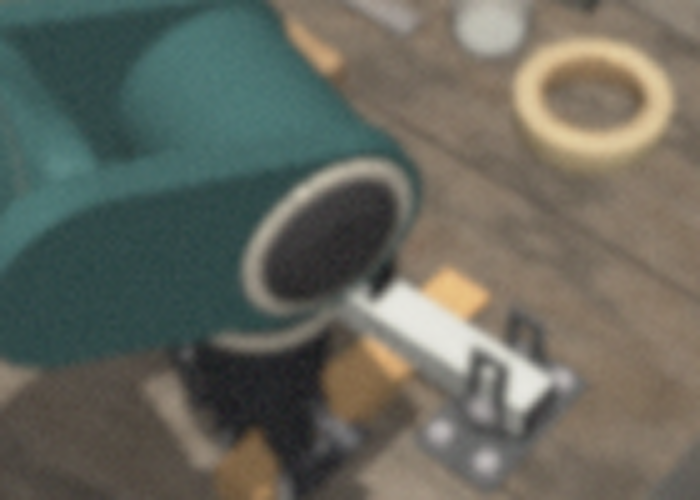

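The wedge has gone under the rail, and its thin end shows behind it at crop (455,290). Pushing on slowly.

```bash
python3 -m jog '[[-1,-0.007,0,0,0,0,0],[-1,-0.014,0,0,0,0,0],[-1,-0.021,0,0,0,0,0],[-1,-0.028,0,0,0,0,0],[-1,-0.035,0,0,0,0,0],[-1,-0.042,0,0,0,0,0],[-1,-0.049,0,0,0,0,0],[-1,-0.056,0,0,0,0,0],[-1,-0.062,0,0,0,0,0],[-1,-0.066,0,0,0,0,0]]'; python3 - <<'E'
from h import *
s=snap('scene');crop(s,270,180,330,225,10,'pics/s10.png')
s=snap('top');crop(s,165,165,305,245,5,'pics/t10.png')
print(robot.observe()["ee_pos"],robot.observe()["force"])
E
```

```text
t: 21.2
ee_pos: [0.5713, -0.143, 0.0287]
tool_rot: [179.9, -0.2, -179.9]
force: [-23.6, 1.1, 19.4]
finger_gap: 0.406
[ 0.57161449 -0.14297707  0.02879873] [-20.14924834  -0.08106674  16.50456806]
```

View pics/s10.png

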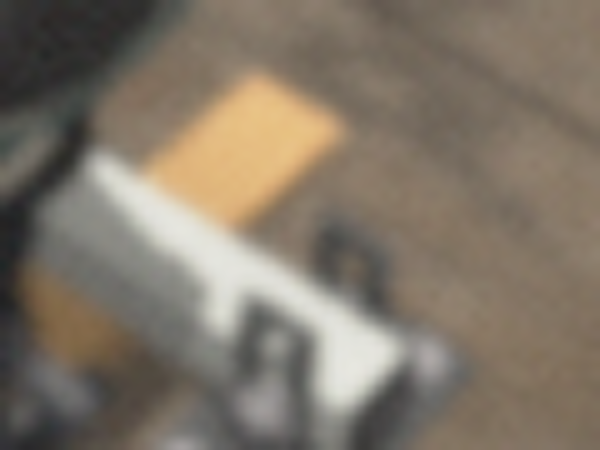

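View pics/t10.png

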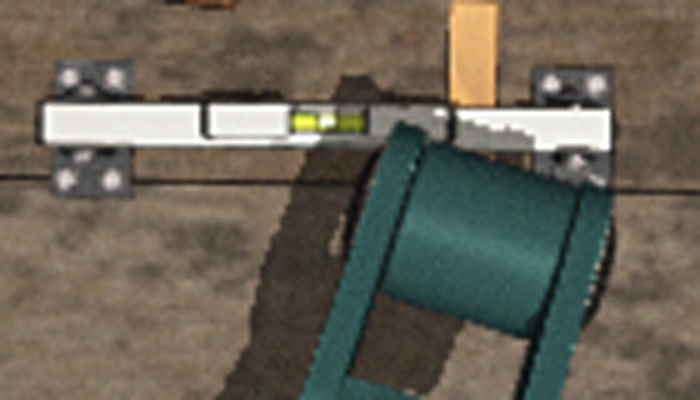

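```bash
python3 - <<'E'
from h import *
np.set_printoptions(precision=4,suppress=True)
t=snap('top');s=snap('scene')
a=[(255.1,164.9),(263.9,164.9)];b=[(295.3,186.5),(304,192.3)]
print("thin",onz(t,a,.005),onz(s,b,.005),tri(t,a,s,b))
i0=cv2.imread("pics/scene0.png").astype(float).mean(2); i1=s["color"].astype(float).mean(2)
for c in (290,292,294,296,297,298,299,300,306,307,308):
    r=[]
    for im in (i0,i1):
        col=im[195:228,c]; 
        bg=im[195:201,c].mean(); k=np.argmax(col); th=(col[k]+np.median(col[:4]))/2
        j=np.where(col[:k+1]<th)[0][-1]; r.append(195+j+(th-col[j])/(col[j+1]-col[j]))
    print(c,np.round(r,2),round(r[1]-r[0],2))
# predicted far-edge rows
def edge(phi):
    L=np.linspace(200,388,400)/1e3; ph=.015
    y=.137-L*np.cos(phi)+ .015*np.sin(phi)*-1; z=.035-L*np.sin(phi)+.015*np.cos(phi)
    return proj(s,np.c_[np.full(400,.678),y,z])
for phi in (.03,.002,0,-.002):
    e=edge(phi); print(phi,[round(float(np.interp(c,e[:,0],e[:,1])),2) for c in (290,294,298,300,307)],e[-1])
E
```

```text
thin [[ 0.7644 -0.1293  0.005 ]
 [ 0.7651 -0.1626  0.005 ]] [[ 0.7661 -0.1268  0.005 ]
 [ 0.7645 -0.1629  0.005 ]] [[ 0.7634 -0.129   0.0092  0.0008]
 [ 0.7652 -0.1625  0.0041  0.0002]]
290 [203.08 201.43] -1.65
292 [204.26 203.2 ] -1.06
294 [205.4  204.73] -0.66
296 [206.47 205.85] -0.61
297 [206.97 206.38] -0.58
298 [207.64 206.87] -0.77
299 [208.49 207.39] -1.1
300 [209.44 207.87] -1.57
306 [213.9 211.6] -2.3
307 [214.44 212.28] -2.16
308 [214.82 212.71] -2.11
0.03 [203.35, 206.0, 208.65, 209.98, 214.62] [311.6936 217.7301]
0.002 [201.52, 204.08, 206.63, 207.9, 212.37] [311.9578 215.5328]
0 [201.39, 203.94, 206.48, 207.75, 212.21] [311.9736 215.3726]
-0.002 [201.26, 203.8, 206.34, 207.61, 212.05] [311.9889 215.2119]
```

Thin edge at x≈0.765 (target 0.770) and the rail's edge in the image both put the remaining sag at about 0.002 rad. I'm pushing 5 mm more.

```bash
python3 -m jog '[[-1,-0.002,0,0,0,0,0],[-1,-0.004,0,0,0,0,0],[-1,-0.006,0,0,0,0,0],[-1,-0.008,0,0,0,0,0],[-1,-0.009,0,0,0,0,0],[-1,-0.01,0,0,0,0,0],[-1,-0.01,0,0,0,0,0],[-1,-0.01,0,0,0,0,0],[-1,-0.01,0,0,0,0,0],[-1,-0.01,0,0,0,0,0]]'; python3 - <<'E'
from h import *
np.set_printoptions(precision=4,suppress=True)
o=robot.observe();print(o["ee_pos"],o["force"],o["tool_rot"])
i0=cv2.imread("pics/scene0.png").astype(float).mean(2)
S=[snap('scene') for _ in range(4)];i1=np.mean([q["color"].astype(float).mean(2) for q in S],0);s=S[0]
T=[snap('top') for _ in range(4)];t=T[0];t["color"]=np.mean([q["color"].astype(float) for q in T],0).round().astype(np.uint8)
for c in (305,306,307,308):
    r=[]
    for im in (i0,i1):
        col=im[195:228,c]; k=np.argmax(col); th=(col[k]+np.median(col[:4]))/2
        j=np.where(col[:k+1]<th)[0][-1]; r.append(195+j+(th-col[j])/(col[j+1]-col[j]))
    print(c,np.round(r,2),round(r[1]-r[0],2))
crop(s,270,180,330,225,10,'pics/s11.png'); crop(t,195,175,255,205,12,'pics/t11.png')
c0=cv2.imread("pics/top0.png"); cv2.imwrite("pics/t0v.png",cv2.resize(c0[225:255,150:210],None,fx=12,fy=12,interpolation=cv2.INTER_CUBIC))
E
```

```text
t: 22.4
ee_pos: [0.5762, -0.143, 0.0287]
tool_rot: [179.9, -0.2, -179.9]
force: [-22.5, -0.3, 18.1]
finger_gap: 0.401
[ 0.5762 -0.143   0.0287] [-22.5346  -0.2976  18.0796] [ 179.9398   -0.1961 -179.9428]
305 [213.24 210.81] -2.42
306 [213.9  211.53] -2.38
307 [214.44 212.17] -2.26
308 [214.82 212.59] -2.23
```

View pics/t11.png

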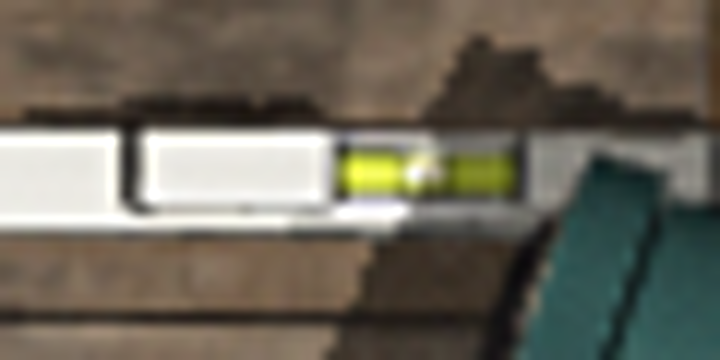

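View pics/s11.png

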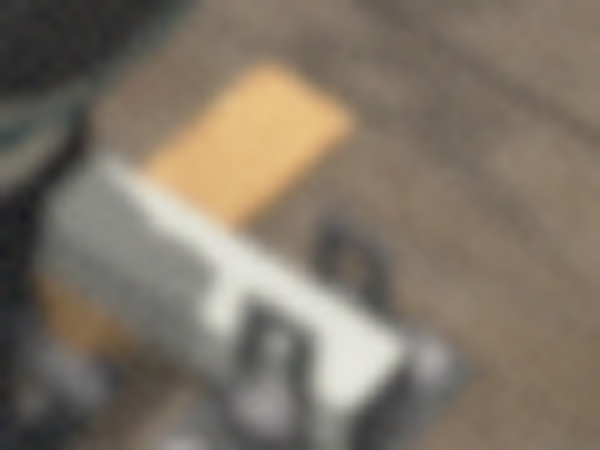

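View pics/t0v.png

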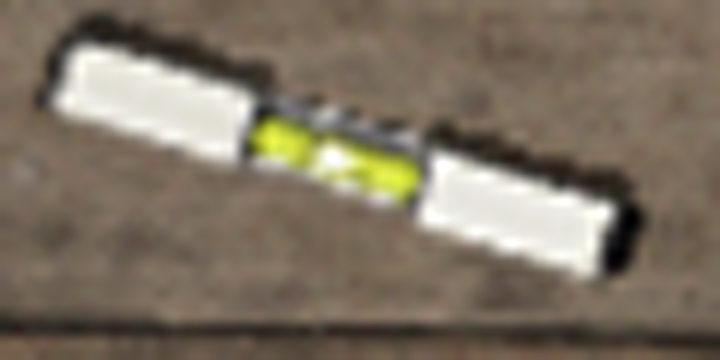

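```bash
python3 - <<'E'
from h import *
np.set_printoptions(precision=2,suppress=True,linewidth=160)
T=[snap('top') for _ in range(6)];t=T[0]
im=np.mean([q["color"].astype(float) for q in T],0)
v=im[187:192,220:242]
print((v.max(2)-v.min(2))/v.max(2)); print(v[2])
S=[snap('scene') for _ in range(2)]
print(robot.observe()["t"])
# end of wedge
hs=wmask(t); k=max(comps(hs,(240,155,280,188),20),key=cv2.contourArea); b=k.reshape(-1,2); r=b[:,1].min()
for c in (257,259,261):
    col=im[155:180,c,0]-im[155:180,c,2]; print(c,col[5:16])
E
```

```text
[[0.03 0.04 0.04 0.17 0.31 0.28 0.27 0.25 0.06 0.15 0.11 0.09 0.09 0.16 0.14 0.12 0.14 0.16 0.03 0.06 0.07 0.07]
 [0.04 0.04 0.02 0.58 0.73 0.71 0.71 0.72 0.6  0.32 0.27 0.29 0.6  0.68 0.68 0.65 0.67 0.7  0.03 0.05 0.05 0.06]
 [0.03 0.04 0.05 0.6  0.65 0.61 0.61 0.62 0.44 0.   0.13 0.18 0.58 0.71 0.7  0.7  0.72 0.72 0.04 0.05 0.07 0.05]
 [0.03 0.04 0.05 0.65 0.69 0.68 0.68 0.69 0.67 0.44 0.5  0.51 0.73 0.73 0.71 0.72 0.71 0.7  0.02 0.06 0.05 0.07]
 [0.01 0.01 0.04 0.05 0.05 0.04 0.04 0.04 0.06 0.17 0.15 0.15 0.09 0.19 0.17 0.19 0.17 0.22 0.03 0.05 0.06 0.08]]
[[234.5  233.   226.5 ]
 [236.33 234.5  226.  ]
 [177.   175.17 169.  ]
 [149.   155.5   62.17]
 [250.   254.67  90.  ]
 [249.5  252.33  97.17]
 [247.83 251.    97.5 ]
 [247.17 251.5   94.5 ]
 [216.83 222.83 124.5 ]
 [255.   255.   255.  ]
 [197.17 190.33 172.17]
 [166.17 157.67 135.83]
 [103.   107.5   45.33]
 [129.17 137.5   40.17]
 [131.33 138.83  41.83]
 [131.17 139.33  42.33]
 [128.33 137.67  38.83]
 [ 86.5   95.    26.5 ]
 [ 55.5   54.83  53.5 ]
 [133.   130.67 126.17]
 [135.83 133.   126.67]
 [134.67 133.33 127.67]]
23.2
257 [ 23.    23.67  23.17  41.67 109.17 115.17 114.5  115.   115.   113.33 115.83]
259 [ 28.67  23.17  20.17  39.5  114.33 117.17 113.83 114.67 113.83 114.   113.67]
261 [ 30.67  25.17  19.5   38.67 120.17 116.17 115.83 115.33 113.5  113.67 115.83]
```

The bubble is centred within about 0.2 px, very slightly towards the left end. The wedge tip is at the target, and the rail-edge shift still suggests about 0.001 rad of sag. I'll push 2 mm more, then settle.

```bash
python3 -m jog '[[-1,-0.001,0,0,0,0,0],[-1,-0.002,0,0,0,0,0],[-1,-0.003,0,0,0,0,0],[-1,-0.004,0,0,0,0,0],[-1,-0.004,0,0,0,0,0],[-1,-0.004,0,0,0,0,0],[-1,-0.004,0,0,0,0,0],[-1,-0.004,0,0,0,0,0],[-1,-0.004,0,0,0,0,0],[-1,-0.004,0,0,0,0,0]]'; python3 - <<'E'
from h import *
np.set_printoptions(precision=2,suppress=True,linewidth=160)
T=[snap('top') for _ in range(6)]
im=np.mean([q["color"].astype(float) for q in T],0); v=im[187:192,220:242]
print(((v.max(2)-v.min(2))/v.max(2))[1:4])
i0=cv2.imread("pics/scene0.png").astype(float).mean(2)
S=[snap('scene') for _ in range(6)];i1=np.mean([q["color"].astype(float).mean(2) for q in S],0)
for c in (305,306,307,308):
    r=[]
    for im in (i0,i1):
        col=im[195:228,c]; k=np.argmax(col); th=(col[k]+np.median(col[:4]))/2
        j=np.where(col[:k+1]<th)[0][-1]; r.append(195+j+(th-col[j])/(col[j+1]-col[j]))
    print(c,round(r[1]-r[0],2))
t=T[0];cv2.imwrite("pics/tf.png",t["color"][:,:,::-1]);cv2.imwrite("pics/sf.png",S[0]["color"][:,:,::-1])
print(robot.observe()["ee_pos"],robot.observe()["force"])
E
```

```text
t: 24.2
ee_pos: [0.5782, -0.143, 0.0287]
tool_rot: [179.9, -0.2, -179.9]
force: [-23.3, -0.6, 18.1]
finger_gap: 0.404
[[0.04 0.04 0.04 0.62 0.74 0.7  0.71 0.73 0.6  0.32 0.27 0.26 0.57 0.68 0.65 0.66 0.66 0.71 0.04 0.04 0.06 0.05]
 [0.04 0.04 0.06 0.6  0.64 0.61 0.61 0.63 0.43 0.   0.13 0.17 0.57 0.72 0.69 0.7  0.7  0.71 0.02 0.06 0.06 0.08]
 [0.03 0.03 0.05 0.68 0.7  0.68 0.68 0.68 0.67 0.44 0.51 0.53 0.7  0.76 0.72 0.71 0.73 0.72 0.04 0.04 0.06 0.07]]
305 -2.47
306 -2.42
307 -2.31
308 -2.25
[ 0.58 -0.14  0.03] [-22.83   0.27  18.63]
```

View pics/tf.png

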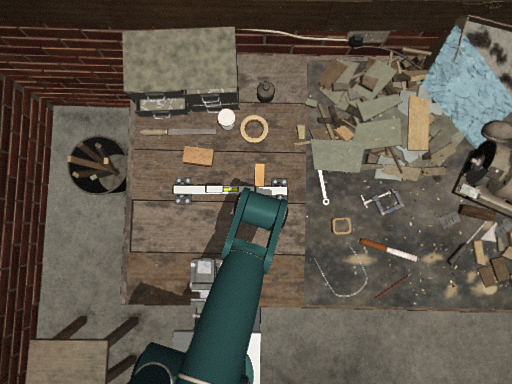

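View pics/sf.png

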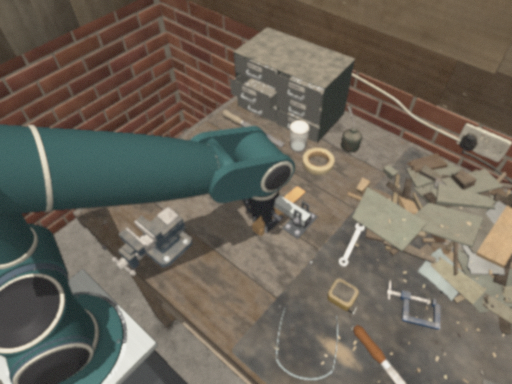

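In the final pictures the level stands on the rail (top view 205–248,188). The wedge's thin end sticks out behind the rail at (260,170), and the spanner, tape measure and sanding block have not moved. Handing in.

```bash
python3 -c "
from rig import robot
print(robot.hand_in())"
```

```text
the job is handed in; nothing more can be done
None
```

The level is standing on the rail, midway between the brackets. The wedge is pushed in square from the robot's side, about 280 mm from the hinge, and the gripper is still holding it there. I handed in at about 25 s of the 58 s allowed.

**Last checks on level:**
- **Wedge travel:** the gripper stopped at x = 0.578 m. That is about 1.7 mm past the geometric target, worth about 0.2 mm of lift, because the pictures still hinted at a slight sag.
- **Rail edge in the scene view:** it rose by 2.25 to 2.47 px, against 2.41 px predicted for a level rail.
- **Bubble:** it sits within about 0.2 px of the middle of the vial, which the picture resolves only to about 0.005 rad. Part of the vial was in the arm's shadow. The bubble showed no visible change after the last 2 mm push.

**Forces and bystanders:** the steady wrist force at the end was about 23 N against the push and 18 N upwards, with the wedge still gripped. The spanner, tape measure and sanding block were not touched and look unmoved in the final pictures.

No check failed. The three level estimates agree to within about 0.002 rad.

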